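# Load a balanced centrifuge run

## Task

Load the open centrifuge for a balanced run: put the two tall and the two short wide tubes into the four rotor buckets, one in each, standing fully down on the bucket floor, so that each tube faces its twin of the same height straight across the rotor. The single slim tube has no partner and cannot be spun: leave it standing where it is.

Things in the scene. Friction and masses are not known exactly. Their poses are not given: they have to be found in the camera images.
- tall_a: Tall capped tube, 110 mm high, standing on its flat foot on the worktop: clear round body 29 mm across (foot 27 mm), white paper label, ribbed blue cap 35 mm across, 18 mm high; 45 g. Origin: centre of its underside; z up along the tube. Pinch the cap from above. Its twin is tall_b.
- tall_b: Tall capped tube, 110 mm high, standing on its flat foot on the worktop: clear round body 29 mm across (foot 27 mm), white paper label, ribbed blue cap 35 mm across, 18 mm high; 45 g. Origin: centre of its underside; z up along the tube. Pinch the cap from above. Its twin is tall_a.
- short_a: Short capped tube, 80 mm high, standing on its flat foot on the worktop: clear round body 29 mm across (foot 27 mm), white paper label, ribbed blue cap 35 mm across, 14 mm high; 35 g. Origin: centre of its underside; z up along the tube. Pinch the cap from above. Its twin is short_b.
- short_b: Short capped tube, 80 mm high, standing on its flat foot on the worktop: clear round body 29 mm across (foot 27 mm), white paper label, ribbed blue cap 35 mm across, 14 mm high; 35 g. Origin: centre of its underside; z up along the tube. Pinch the cap from above. Its twin is short_a.
- slim: The odd tube without a twin: slim capped tube, body 19 mm across, blue cap 23 mm across and 15 mm high, 95 mm high over all, about 20 g, standing upright on the worktop. Origin: centre of its underside; z up. It stays where it is.
- bucket_1: One of four equal open steel buckets hanging in the rotor, 90 degrees apart, 75 mm from its axis. Origin: on the bucket's centre line at its hinge pins, 118 mm above the worktop; x outward from the rotor axis, z up. Rim 8 mm above the origin, 56 mm across; flared mouth 48 mm, bore 34 mm from 10 mm below the origin; flat inner floor 52 mm below the origin. Straight across: bucket_3.
- bucket_2: Like bucket_1 (same origin, axes and sizes). Straight across: bucket_4; its neighbours bucket_1 and bucket_3 are 106 mm away. Each bucket swings freely on its pins (bottom outward) and hangs back upright by its weight. A short tube standing in it reaches 28 mm above the origin, a tall one 58 mm.
- bucket_3: Like bucket_1 (same origin, axes and sizes). Straight across: bucket_1. (The cardboard box's front is about 55 mm beyond the centres of the tubes in front of it: close the fingers left-right there. Tubes stand about 75 to 115 mm apart.)
- bucket_4: Like bucket_1 (same origin, axes and sizes). Straight across: bucket_2. (A tall analyser stands right behind the centrifuge, its front about 160 mm beyond the rotor's axis: keep the wrist on the near side of it and close the fingers left-right.)
- rotor: Swing-out rotor of the open centrifuge; origin on its upright axis at pin height. Stands at any angle, turns against 0.15 N m friction. Arms beside each bucket (76 mm over both) rise 10 mm above the origin, hub nut 19 mm. Round white bowl: 270 mm across, rim 126 mm above the worktop, on a base 276 mm square, 46 mm high. A cardboard box 83 mm high stands left of it, behind the tubes.

How it is judged:
By the outcome, as a careful person would: the job done as asked, in the order asked, and still so for the second after the job is handed in, with the robot touching nothing.
It also fails if it takes over 125 s, if anything falls off the work surface, if the arm or the gripper's body presses on something with over 40 N, if the wrist force passes 120 N, or if a joint passes its speed limit or range.

## Robot

A 7-joint arm with a two-finger parallel gripper is mounted at the origin on a cart in front of the work surface, level with it; the furniture and walls round the work are solid. World frame = base frame: x ahead of the robot, y to its left, z up, the work surface at z = 0. Lengths are in m, angles in rad, forces in N, time in s.
With the tool pointing down it reaches from about 0.4 to 0.85 m from the base axis. Payload 10.4 kg.
Tool frame: the origin (TCP) lies on the centre line of the jaws, within the pads' length; the fingertips stand 11 mm ahead of it and the grasp point (between the pads) lies 8 mm behind it (tip_reach is the distance from the TCP to the fingertips, in m); z points along the fingers, y is the line along which they close (so a half turn about z gives the same grasp; the last joint's range is limited). The gripper opens to 85 mm and grips with 20 to 120 N. Pads are 22 mm wide; open, the fingers measure 114 mm over their backs; the gripper's body (76 mm by 85 mm) begins 54 mm behind the grasp point. The pads swing forward as they close: fully open they stand 13 mm farther back than shut.
Start: joints at [1.197, 0.332, -0.065, 1.46, 0.022, 1.35, -0.088], TCP at [0.215, -0.587, 0.242] pointing down, gripper open.
Joint ranges: [-2.6, 2.6], [-0.5, 2.12], [-1.47, 1.34], [0.16, 2.42], [-1.27, 4.41], [0.06, 2.06], [-2.6, 2.6]. Speed limits (rad/s): [2.22, 2.22, 2.79, 2.79, 3.14, 3.14, 3.14].

## Interface

Orientations are given as a unit quaternion [x, y, z, w].
In Python, from workcell import get_obs, camera, hand_in, tip_reach gives the robot as it stands. The module is installed in compiled form; this text tells all that it offers.
- The arm moves only by the tool move_arm, never from a script. Its argument "plan" is a list of rows, each an object with "delta_pos": the shift along the tool's x, y, z in fractions of the full range, 1 being 1 m, a list of three; "turn": the turn, a rotation vector about the tool's x, y, z in shares of 180 degrees (1.0 is 180 degrees), a list of three; "fingers": the closure, from 0 (fully open) to 1 (shut). A call has 1 to 12 rows; each row is the pose to reach, as a shift and turn from the pose commanded when the call began, along the tool's axes at that moment; what a row does not reach only later rows make up. A row lasts 1/8 s, in which the tool goes at most 62.5 mm and 10.7 degrees, less where a joint would pass 70% of its speed; a pose out of reach is approached as far as the arm can. No shift or turn number may pass 1 either way. A call with a gripper value outside its range is refused whole. The fingers move at their own pace and stop on an object; "force" is the grip in N (left out, the last holds). Time passes only in rows, so rows that repeat a pose let the fingers close. It gives the time, the measured TCP pose, the force, the opening and the grip force at its end, in the units of the state.
- get_obs(): the state, without advancing time (a new reading comes with each control period).
- camera(name): name is "scene" or "side" or "wrist"; returns a dict with "color" (480x640x3 uint8, red, green, blue), "range_z" (480x640 float32, m along the optical axis (not along the pixel's ray), 0 where there is no reading), "fx", "fy", "cx", "cy" (pixels), "k1" (the pictures are not rectified: a ray, as slopes to the right and down, at radius r is drawn at 1 + k1 r^2 times it, then the intrinsics apply), "R" (3x3) and "t" (3): a world point X has camera coordinates R X + t; the wrist camera has in their place "tool_from_camera" (4x4, takes a point from camera to tool coordinates, whose origin is the TCP and whose axes are the flange's). Camera axes: x right, y down, z forward; pixel columns grow to the right and rows downward; lengths in m; the calibration is good to about 2 mm. A picture is of the moment at which its call begins: read the wrist's pose just before it.
- hand_in(): hands the job in; it is judged then, once.
The state is a dict: "clock": time; "joint_pos": joint angles; "joint_velocities": joint speeds; "tau": joint torques, N m; "position": TCP position; "ee_rot": TCP orientation; "ft_force": force on the tool from outside, world axes, zero at the start; "torque": the same for the moment, N m; "grip_width": opening from 0.0 (shut) to 1.0 (fully open); "grasp_force": force on a finger pad.
Only numpy, scipy, OpenCV 4.12 (cv2) and the standard library are available. Lean on these libraries where they do the work, as an engineer would, in place of code of your own. Each camera call takes 0.05 s, during which the arm holds its last target. There are 200 camera calls.

## Working session

There is one attempt and no reset: what is moved stays moved. The work goes in short steps, Python scripts to look and compute and a tool call to move; the robot and the scene stay as the last step left them, time stands still between calls to the robot, and variables do not carry over. Pictures are saved under pics/ and viewed, at most 16 in all, crops included, and the job is handed in when it is done.

Besides the shell and the picture viewer there is one more tool, called after ">>>" as name(argument=value, ...), one argument or row to a line, values as JSON. move_arm: Moves the arm, as the interface text tells. Its arguments: {"type":"object","properties":{"plan":{"type":"array","items":{"type":"object","properties":{"delta_pos":{"type":"array","items":{"type":"number"}},"turn":{"type":"array","items":{"type":"number"}},"fingers":{"type":"number"}}}},"force":{"type":"number"}},"required":["plan"]}

```bash
mkdir -p pics; cat > h.py <<'E'
import numpy as np, cv2
from workcell import get_obs, camera, tip_reach
from scipy.spatial.transform import Rotation as Rn
def grab(name,f=None):
    o=get_obs(); c=camera(name)
    if name=="wrist":
        T=np.eye(4);T[:3,:3]=Rn.from_quat(o["ee_rot"]).as_matrix();T[:3,3]=o["position"]
        M=T@np.array(c["tool_from_camera"]); c["Rw"]=M[:3,:3];c["tw"]=M[:3,3]
    else:
        R=np.array(c["R"]);c["Rw"]=R.T;c["tw"]=-R.T@np.array(c["t"])
    if f: cv2.imwrite("pics/"+f,c["color"][...,::-1]); np.savez("pics/"+f[:-4],**{k:v for k,v in c.items()})
    return c
def load(f): return dict(np.load("pics/"+f+".npz"))
def rays(c,u,v):
    p=np.array([(np.asarray(u,float)-c["cx"])/c["fx"],(np.asarray(v,float)-c["cy"])/c["fy"]])
    q=p.copy()
    for _ in range(8): q=p/(1+c["k1"]*(q**2).sum(0))
    return np.stack([q[0],q[1],np.ones_like(q[0])],-1)
def cloud(c):
    v,u=np.mgrid[:480,:640]; d=rays(c,u,v)*c["range_z"][...,None]
    P=d@c["Rw"].T+c["tw"]; P[c["range_z"]==0]=np.nan; return P
def atz(c,u,v,z):
    d=c["Rw"]@rays(c,u,v); s=(z-c["tw"][2])/d[2]; return c["tw"]+s*d
E
python3 - <<'E'
from h import *
o=get_obs(); print(o, tip_reach() if callable(tip_reach) else tip_reach)
a=grab("scene","s1.png"); b=grab("side","d1.png")
for c in(a,b): print(c["tw"],c["Rw"][:,2],c["fx"],c["k1"])
E
```

```text
{'clock': 0.0, 'joint_pos': array([ 1.1974174 ,  0.33284641, -0.06469478,  1.46094523,  0.02159586,
        1.34988602, -0.08849605]), 'joint_velocities': array([ 2.08290387e-04,  1.94080372e-04,  2.23469882e-05, -8.52562057e-04,
       -2.73803996e-04, -1.13887048e-03, -1.82087251e-03]), 'tau': array([-1.11773606e-03, -6.25446510e+01,  4.81463608e-02, -3.91613138e+01,
        1.60854904e-02,  9.96934745e-03, -2.28394617e-05]), 'position': array([ 0.21463986, -0.5866077 ,  0.24152993]), 'ee_rot': array([ 9.84656745e-01,  1.74501038e-01, -1.51887547e-04, -6.78061712e-04]), 'ft_force': array([ 0.71332824, -0.27329196, -0.5127528 ]), 'torque': array([ 0.02871637,  0.01021107, -0.02796943]), 'grasp_force': 0.0, 'grip_width': 0.9999190494243972} 0.011
[-0.61406053  0.83800927  0.74717951] [ 0.72946192 -0.53687171 -0.4238562 ] 603.0460260470386 -0.07508225968835175
[0.04440967 1.04644256 0.62593382] [ 0.37199837 -0.82187539 -0.4314372 ] 560.7681972740621 -0.12947711315618893
```

View pics/s1.png

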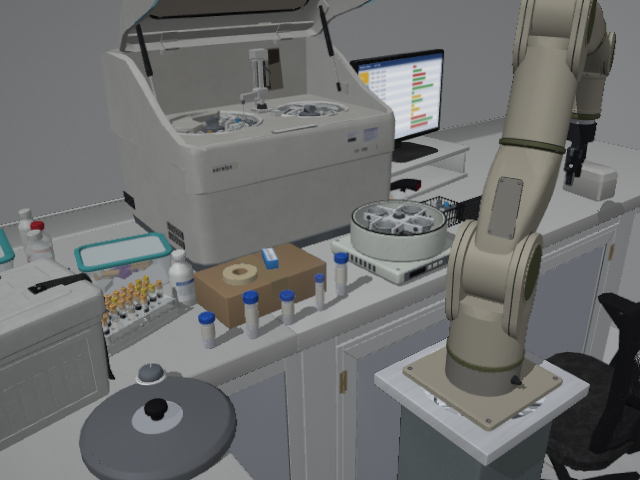

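View pics/d1.png

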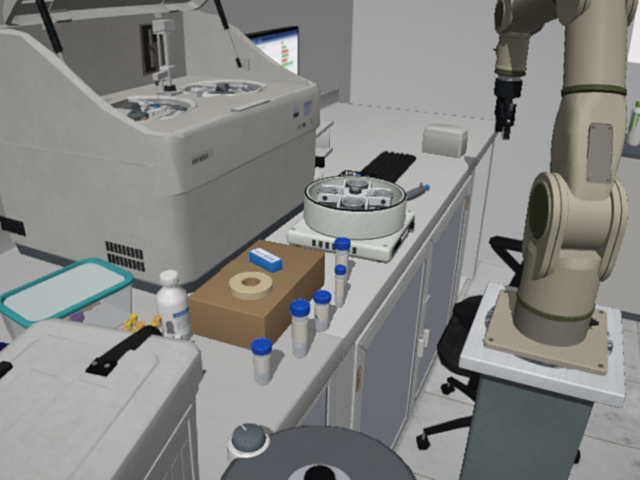

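The scene shows five tubes: a short tube with its cap at (207,318), a tall at (251,299), a short at (288,296), the slim at (320,279) and a tall at (341,259). The rotor is around (400,215), with the box behind the tubes. Next I'll measure the caps and rotor from depth.

```bash
python3 - <<'E'
from h import *
for f in("s1","d1"):
    c=load(f);P=cloud(c);im=c["color"].astype(int)
    m=((im[...,2]>im[...,0]+50)&(im[...,2]>im[...,1]+35)&(P[...,2]>0.04)&(P[...,2]<.14)&(P[...,0]>.3)&(P[...,0]<.9)).astype(np.uint8)
    n,l,s,ce=cv2.connectedComponentsWithStats(m)
    for i in range(1,n):
        if s[i,4]<40: continue
        q=P[l==i]; zt=np.percentile(q[:,2],97); t=q[q[:,2]>zt-.004]
        print(f,ce[i].round(),s[i,4],"ztop",zt.round(4),"all mid",((q.max(0)+q.min(0))/2).round(4),"top med",np.median(t,0).round(4), "n",len(t))
    # bowl rim: white at z~.126
    b=(abs(P[...,2]-.126)<.004)&(P[...,0]>.35)&(P[...,0]<.85)&(P[...,1]<.15)&(P[...,1]>-.45)
    q=P[b]; 
    best=None;rng=np.random.default_rng(0)
    for _ in range(3000):
        a=q[rng.choice(len(q),3)][:,:2]; A=np.c_[2*a,np.ones(3)]
        if abs(np.linalg.det(A))<1e-5: continue
        x=np.linalg.solve(A,(a**2).sum(1)); r=np.sqrt(max(0,x[2]+x[0]**2+x[1]**2))
        if abs(r-.133)>.006: continue
        k=(abs(np.hypot(*(q[:,:2]-x[:2]).T)-r)<.002).sum()
        if best is None or k>best[0]: best=(k,x[:2],r)
    print(best,len(q))
E
```

```text
s1 [270. 262.] 127 ztop 0.1085 all mid [0.5718 0.1527 0.0968] top med [0.5417 0.1563 0.1076] n 32
s1 [341. 258.] 138 ztop 0.1136 all mid [0.4529 0.008  0.1039] top med [0.4558 0.0072 0.1115] n 53
s1 [319. 277.] 63 ztop 0.0987 all mid [0.4182 0.0984 0.0912] top med [0.419  0.0994 0.0964] n 29
s1 [250. 297.] 178 ztop 0.1139 all mid [0.4169 0.2888 0.1037] top med [0.417  0.2863 0.1116] n 75
s1 [287. 295.] 134 ztop 0.0841 all mid [0.4187 0.1924 0.0756] top med [0.4173 0.1908 0.0815] n 68
s1 [206. 317.] 170 ztop 0.0832 all mid [0.441  0.3843 0.075 ] top med [0.4422 0.3845 0.0813] n 94
(np.int64(238), array([ 0.52580506, -0.25297813]), np.float64(0.12769489694283231)) 1756
d1 [342. 243.] 182 ztop 0.1121 all mid [ 0.4822 -0.0506  0.08  ] top med [0.455  0.0095 0.1106] n 90
d1 [265. 263.] 338 ztop 0.1079 all mid [0.5735 0.1555 0.0967] top med [0.5604 0.1547 0.1062] n 90
d1 [340. 269.] 99 ztop 0.0969 all mid [0.4217 0.0988 0.0893] top med [0.4222 0.1001 0.095 ] n 49
d1 [322. 297.] 213 ztop 0.0823 all mid [0.4199 0.1922 0.0752] top med [0.421  0.1934 0.0805] n 131
d1 [300. 308.] 303 ztop 0.1117 all mid [0.4197 0.2885 0.1031] top med [0.4195 0.2885 0.1102] n 172
d1 [261. 346.] 302 ztop 0.0827 all mid [0.4434 0.3848 0.0727] top med [0.4443 0.3875 0.0808] n 179
(np.int64(309), array([ 0.5276736 , -0.25282342]), np.float64(0.1290935122927902)) 1912
```

The manual's scale: turns go in shares of 180 degrees. Converting my numbers, 0.351 rad / 3.1416 = 0.1117.

>>> move_arm(
  plan=[
    {"delta_pos": [0.03,-0.02,-0.06],"turn": [0,0,0.0318],"fingers": 0},
    {"delta_pos": [0.354,-0.226,-0.158],"turn": [0,0,0.1117],"fingers": 0},
    {"delta_pos": [0.354,-0.226,-0.158],"turn": [0,0,0.1117],"fingers": 0},
    {"delta_pos": [0.354,-0.226,-0.158],"turn": [0,0,0.1117],"fingers": 0},
    {"delta_pos": [0.354,-0.226,-0.158],"turn": [0,0,0.1117],"fingers": 0},
    {"delta_pos": [0.354,-0.226,-0.158],"turn": [0,0,0.1117],"fingers": 0},
    {"delta_pos": [0.354,-0.226,-0.158],"turn": [0,0,0.1117],"fingers": 0},
    {"delta_pos": [0.354,-0.226,-0.158],"turn": [0,0,0.1117],"fingers": 0},
    {"delta_pos": [0.354,-0.226,-0.158],"turn": [0,0,0.1117],"fingers": 0},
    {"delta_pos": [0.354,-0.226,-0.158],"turn": [0,0,0.1117],"fingers": 0},
    {"delta_pos": [0.354,-0.226,-0.158],"turn": [0,0,0.1117],"fingers": 0},
    {"delta_pos": [0.354,-0.226,-0.158],"turn": [0,0,0.1117],"fingers": 0},
  ],
)

```text
clock: 1.6
position: [0.469, -0.2538, 0.4001]
ee_rot: [1.0, -0.001, -0.0, 0.0]
ft_force: [-0.3, 0.1, 0.1]
grip_width: 1.0
grasp_force: 0.0
```

```bash
python3 - <<'E'
from h import *
o=get_obs();print(o["clock"],o["position"],o["ee_rot"].round(4),o["joint_pos"].round(2))
c=grab("wrist","w1.png");print(c["tw"],c["Rw"].round(3),c["tool_from_camera"])
E
```

```text
1.6 [ 0.46902988 -0.2538256   0.40011269] [ 1.e+00 -9.e-04 -2.e-04  0.e+00] [ 0.71  0.11 -0.33  1.4   0.04  1.63 -1.19]
[ 0.53658471 -0.25402641  0.5322932 ] [[-0.003 -0.964 -0.265]
 [-1.     0.003  0.   ]
 [ 0.001  0.265 -0.964]] [[-8.57369564e-04 -9.64240040e-01 -2.65029073e-01  6.75036423e-02]
 [ 9.99999485e-01 -9.70727440e-04  2.96741570e-04  8.45822716e-05]
 [-5.43401097e-04 -2.65028682e-01  9.64240376e-01 -1.32206784e-01]
 [ 0.00000000e+00  0.00000000e+00  0.00000000e+00  1.00000000e+00]]
```

View pics/w1.png

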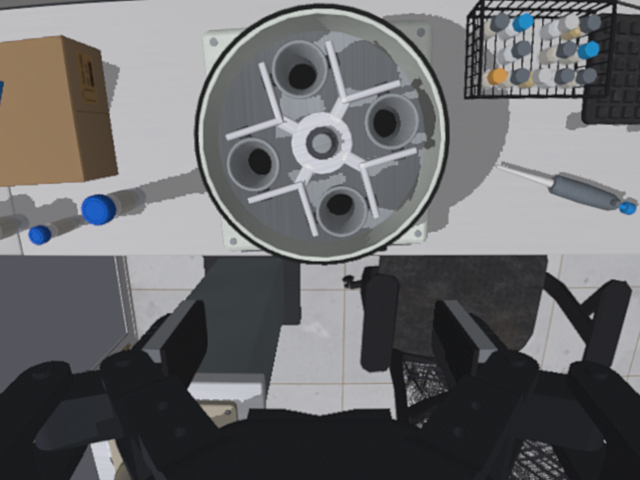

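The wrist view shows the rotor with bucket rims centred near (300,69), (392,121), (342,212) and (253,165). The hub is at (321,143), and no bucket is loaded.

```bash
cat > rot.py <<'E'
from h import *
from scipy.optimize import least_squares
def fit(c,pix):
    B=np.array([atz(c,u,v,.126)[:2] for u,v in pix])
    def model(p): a=p[2]+np.arange(4)*np.pi/2; return p[:2]+.075*np.c_[np.cos(a),np.sin(a)]
    a0=np.arctan2(*(B[0]-B.mean(0))[::-1])
    s=least_squares(lambda p:(model(p)-B).ravel(),[*B.mean(0),a0])
    return B,s.x,model(s.x)
E
python3 - <<'E'
from rot import *
c=load("w1");pix=[(300,69),(253,165),(342,212),(392,121)]
B,p,M=fit(c,pix); print(B.round(4),p.round(4),M.round(4),(B-M).round(4)); print("hub",atz(c,321,143,.137))
P=cloud(c); z=P[...,2]
# refine by cloud: rim points 23-29 mm ring at z .120-.130
q=P[(z>.121)&(z<.1275)][:,:2]
def cost(p):
    a=p[2]+np.arange(4)*np.pi/2; C=p[:2]+.075*np.c_[np.cos(a),np.sin(a)]
    d=np.hypot(*(q[:,None]-C[None]).transpose(2,0,1)).min(1); return -np.exp(-((d-.026)/.0015)**2).sum()
from scipy.optimize import differential_evolution as DE
r=DE(cost,[(p[0]-.008,p[0]+.008),(p[1]-.008,p[1]+.008),(p[2]-.15,p[2]+.15)],seed=1,maxiter=60); print(r.x,r.fun,len(q))
rr=np.hypot(*(q-r.x[:2]).T); b=q[(rr>.12)&(rr<.15)]
A=np.c_[2*b,np.ones(len(b))];x=np.linalg.lstsq(A,(b**2).sum(1),rcond=None)[0];print("bowl",x[:2],np.sqrt(x[2]+x[0]**2+x[1]**2))
print("tall cap",atz(c,99,209,.110), "slim", atz(c,39.5,235,.095))
for n,u,v in(("t",99,209),("hub",321,143),("floor",300,75)): print(n,P[v,u])
E
```

```text
[[ 0.6025 -0.2354]
 [ 0.5081 -0.1847]
 [ 0.4576 -0.2788]
 [ 0.5524 -0.3289]] [ 0.5301 -0.2569  0.2943] [[ 0.6019 -0.2352]
 [ 0.5084 -0.1852]
 [ 0.4584 -0.2787]
 [ 0.5519 -0.3287]] [[ 0.0006 -0.0002]
 [-0.0003  0.0005]
 [-0.0008 -0.0001]
 [ 0.0005 -0.0002]]
hub [ 0.53044921 -0.25608505  0.137     ]
[ 0.53048705 -0.25692942  0.33111346] -856.8643003273091 10708
bowl [ 0.53031267 -0.25650429] 0.12683928707215036
tall cap [ 0.45949941 -0.00138131  0.11      ] slim [0.42521002 0.09005627 0.095     ]
t [ 0.45960171 -0.00171658  0.11056039]
hub [ 0.53046094 -0.25608111  0.13775516]
floor [ 0.60561991 -0.23257298  0.06683344]
```

Scaled: -2.16 rad / 3.1416 = -0.6875.

>>> move_arm(
  plan=[
    {"delta_pos": [-0.01,-0.05,0],"turn": [0,0,-0.0573],"fingers": 0},
    {"delta_pos": [-0.02,-0.1,0],"turn": [0,0,-0.1146],"fingers": 0},
    {"delta_pos": [-0.03,-0.15,0.05],"turn": [0,0,-0.1719],"fingers": 0},
    {"delta_pos": [-0.05,-0.2,0.1],"turn": [0,0,-0.2292],"fingers": 0},
    {"delta_pos": [-0.05,-0.25,0.1],"turn": [0,0,-0.2865],"fingers": 0},
    {"delta_pos": [-0.05,-0.3,0.1],"turn": [0,0,-0.3438],"fingers": 0},
    {"delta_pos": [-0.05,-0.36,0.1],"turn": [0,0,-0.4011],"fingers": 0},
    {"delta_pos": [-0.05,-0.42,0.1],"turn": [0,0,-0.4584],"fingers": 0},
    {"delta_pos": [-0.05,-0.45,0.1],"turn": [0,0,-0.5157],"fingers": 0},
    {"delta_pos": [-0.05,-0.45,0.1],"turn": [0,0,-0.573],"fingers": 0},
    {"delta_pos": [-0.05,-0.45,0.1],"turn": [0,0,-0.6303],"fingers": 0},
    {"delta_pos": [-0.05,-0.45,0.1],"turn": [0,0,-0.6875],"fingers": 0},
  ],
)

```text
clock: 3.15
position: [0.4197, 0.1968, 0.3003]
ee_rot: [0.469, 0.883, -0.0, 0.0]
ft_force: [-0.4, 1.1, 0.0]
grip_width: 1.001
grasp_force: 0.0
```

```bash
python3 - <<'E'
from h import *
o=get_obs();print(o["position"],Rn.from_quat(o["ee_rot"]).as_matrix().round(3),o["joint_pos"].round(2))
E
```

```text
[0.4197142  0.1967725  0.30027202] [[-0.56   0.828  0.   ]
 [ 0.828  0.56  -0.   ]
 [-0.    -0.    -1.   ]] [ 0.28 -0.02 -0.79  1.74 -0.01  1.42  0.09]
```

Scaled: -0.982 rad / 3.1416 = -0.3126.

>>> move_arm(
  plan=[
    {"delta_pos": [0,0,0],"turn": [0,0,-0.0573],"fingers": 0},
    {"delta_pos": [0,0,0],"turn": [0,0,-0.1146],"fingers": 0},
    {"delta_pos": [0,0,0],"turn": [0,0,-0.1719],"fingers": 0},
    {"delta_pos": [0,0,0],"turn": [0,0,-0.2292],"fingers": 0},
    {"delta_pos": [0,0,0],"turn": [0,0,-0.2865],"fingers": 0},
    {"delta_pos": [0,0,0],"turn": [0,0,-0.3126],"fingers": 0},
    {"delta_pos": [0,0,0],"turn": [0,0,-0.3126],"fingers": 0},
  ],
)

```text
clock: 4.03
position: [0.4197, 0.1967, 0.3003]
ee_rot: [0.0, 1.0, -0.0, 0.0]
ft_force: [0.9, -0.3, -0.1]
grip_width: 1.0
grasp_force: 0.0
```

```bash
python3 - <<'E'
from h import *
o=get_obs();print(o["clock"],o["position"],Rn.from_quat(o["ee_rot"]).as_matrix().round(3),o["joint_pos"].round(2))
grab("wrist","w2.png")
E
```

```text
4.025 [0.41974194 0.19671873 0.30032515] [[-1.     0.001  0.   ]
 [ 0.001  1.    -0.   ]
 [-0.    -0.    -1.   ]] [ 0.26 -0.02 -0.77  1.74 -0.01  1.42  1.06]
```

View pics/w2.png

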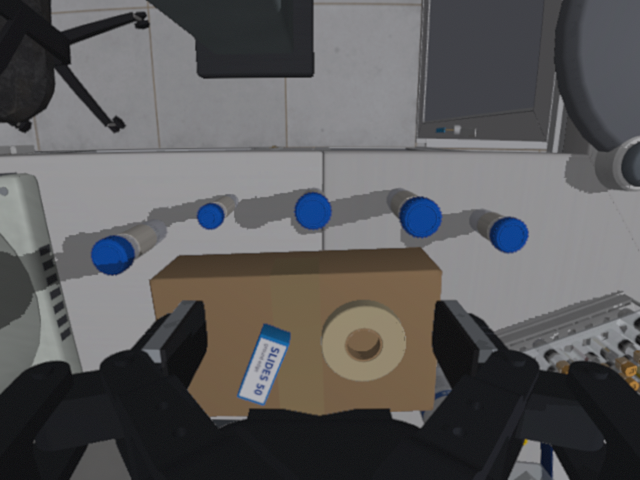

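The wrist view shows the cap tops: a tall at about (112,256), the slim at (210,215), a short at (313,211), a tall at (421,218) and a short at (511,235). I'll refine these with circle fits.

```bash
cat > caps.py <<'E'
from h import *
def caps(c):
    P=cloud(c);im=c["color"].astype(int)
    m=((im[...,2]>im[...,0]+50)&(im[...,2]>im[...,1]+35)&(P[...,2]>0.04)&(P[...,2]<.19)).astype(np.uint8)
    n,l,s,ce=cv2.connectedComponentsWithStats(m)
    for i in range(1,n):
        if s[i,4]<150: continue
        k=l==i; zt=np.percentile(P[k][:,2],80)
        vv,uu=np.nonzero(k&(P[...,2]>zt-.004))
        X=np.array([atz(c,u,v,zt) for u,v in zip(uu,vv)])[:,:2].astype(np.float32)
        (cx,cy),r=cv2.minEnclosingCircle(X)
        print(ce[i].round(),s[i,4],"z",zt.round(4),"c",round(cx,4),round(cy,4),"r",round(r,4),"mean",X.mean(0).round(4))
E
python3 - <<'E'
from caps import *
caps(load("w2"))
E
```

```text
[313. 211.] 1051 z 0.0814 c 0.4209 0.1906 r 0.0177 mean [0.4206 0.1903]
[421. 217.] 1296 z 0.1112 c 0.421 0.2843 r 0.0179 mean [0.4207 0.2845]
[210. 216.] 527 z 0.0962 c 0.4223 0.0973 r 0.0117 mean [0.4224 0.0971]
[509. 235.] 1010 z 0.0812 c 0.4445 0.381 r 0.018 mean [0.4443 0.3812]
[112. 254.] 1240 z 0.1113 c 0.4558 0.0069 r 0.0176 mean [0.4554 0.0068]
[270. 351.] 556 z 0.1076 c 0.5733 0.1399 r 0.0414 mean [0.5609 0.1444]
```

>>> move_arm(
  plan=[
    {"delta_pos": [-0.001,0.06,0],"turn": [0,0,0],"fingers": 0.2},
    {"delta_pos": [-0.001,0.088,0.04],"turn": [0,0,0],"fingers": 0.2},
    {"delta_pos": [-0.001,0.088,0.1],"turn": [0,0,0],"fingers": 0.2},
    {"delta_pos": [-0.001,0.088,0.15],"turn": [0,0,0],"fingers": 0.2},
    {"delta_pos": [-0.001,0.088,0.18],"turn": [0,0,0],"fingers": 0.2},
    {"delta_pos": [-0.001,0.088,0.202],"turn": [0,0,0],"fingers": 0.2},
    {"delta_pos": [-0.001,0.088,0.202],"turn": [0,0,0],"fingers": 0.2},
    {"delta_pos": [-0.001,0.088,0.202],"turn": [0,0,0],"fingers": 0.2},
  ],
)

```text
clock: 5.08
position: [0.4211, 0.2853, 0.0992]
ee_rot: [0.0, 1.0, 0.0, 0.0]
ft_force: [0.0, 1.0, -0.2]
grip_width: 0.799
grasp_force: 0.0
```

```bash
python3 - <<'E'
from caps import *
o=get_obs();print(o["clock"],o["position"],o["grip_width"])
caps(grab("wrist","w3.png"))
E
```

```text
5.075 [0.42112395 0.28529841 0.09924837] 0.7986157010999366
[109. 290.] 4952 z 0.0811 c 0.4193 0.1924 r 0.018 mean [0.4192 0.1924]
[321. 323.] 7535 z 0.1111 c 0.4193 0.2857 r 0.0177 mean [0.4191 0.2857]
[527. 330.] 3603 z 0.081 c 0.4422 0.3812 r 0.018 mean [0.4392 0.3805]
```

View pics/w3.png

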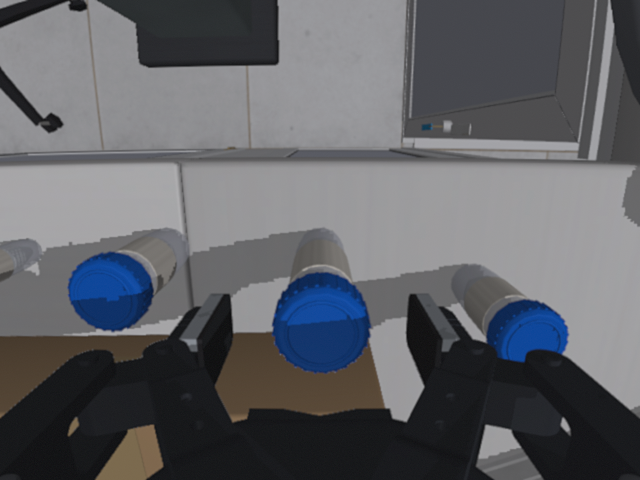

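The cap is centred between the jaws at (321,323), with about 2 mm of error in x. I'll close now and lift.

>>> move_arm(
  force=40,
  plan=[
    {"delta_pos": [0.002,0,0.001],"turn": [0,0,0],"fingers": 0.8},
    {"delta_pos": [0.002,0,0.001],"turn": [0,0,0],"fingers": 0.8},
    {"delta_pos": [0.002,0,0.001],"turn": [0,0,0],"fingers": 0.8},
    {"delta_pos": [0.002,0,0.001],"turn": [0,0,0],"fingers": 0.8},
    {"delta_pos": [0.002,0,0.001],"turn": [0,0,0],"fingers": 0.8},
    {"delta_pos": [0.002,0,-0.02],"turn": [0,0,0],"fingers": 0.8},
    {"delta_pos": [0.002,0,-0.06],"turn": [0,0,0],"fingers": 0.8},
    {"delta_pos": [0.002,0,-0.12],"turn": [0,0,0],"fingers": 0.8},
    {"delta_pos": [0.002,0,-0.17],"turn": [0,0,0],"fingers": 0.8},
    {"delta_pos": [0.002,0,-0.2],"turn": [0,0,0],"fingers": 0.8},
    {"delta_pos": [0.002,0,-0.2],"turn": [0,0,0],"fingers": 0.8},
  ],
)

```text
clock: 6.5
position: [0.4193, 0.2856, 0.3003]
ee_rot: [-0.0, 1.0, 0.001, 0.002]
ft_force: [-0.1, -0.0, -0.6]
grip_width: 0.388
grasp_force: 40.1
```

>>> move_arm(
  plan=[
    {"delta_pos": [0,-0.03,-0.02],"turn": [0,0,0],"fingers": 0.8},
    {"delta_pos": [0,-0.08,-0.05],"turn": [0,0,0],"fingers": 0.8},
    {"delta_pos": [0,-0.14,-0.05],"turn": [0,0,0],"fingers": 0.8},
    {"delta_pos": [0,-0.2,-0.05],"turn": [0,0,0],"fingers": 0.8},
    {"delta_pos": [0,-0.26,-0.05],"turn": [0,0,0],"fingers": 0.8},
    {"delta_pos": [0,-0.32,-0.05],"turn": [0,0,0],"fingers": 0.8},
    {"delta_pos": [0,-0.37,-0.05],"turn": [0,0,0],"fingers": 0.8},
    {"delta_pos": [0,-0.41,-0.05],"turn": [0,0,0],"fingers": 0.8},
    {"delta_pos": [0,-0.426,-0.05],"turn": [0,0,0],"fingers": 0.8},
    {"delta_pos": [0,-0.426,-0.05],"turn": [0,0,0],"fingers": 0.8},
  ],
)

```text
clock: 7.75
position: [0.4185, -0.1412, 0.3474]
ee_rot: [0.0, 1.0, 0.0, -0.001]
ft_force: [0.2, 0.8, -0.8]
grip_width: 0.393
grasp_force: 40.1
```

```bash
python3 - <<'E'
from h import *
o=get_obs();print(o["clock"],o["position"],o["joint_pos"].round(2))
grab("wrist","w4.png")
E
```

```text
7.75 [ 0.41851587 -0.14117669  0.34738124] [ 0.62 -0.1  -0.36  1.71 -0.03  1.52  1.83]
```

View pics/w4.png

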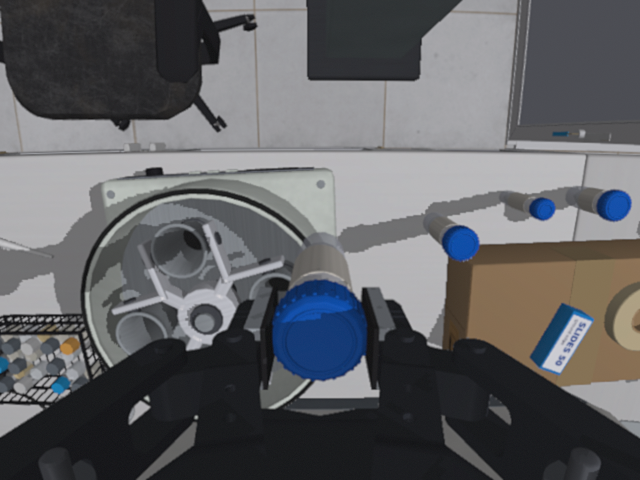

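The rotor is partly visible: hub at about (206,319), near bucket rim at about (180,250), right bucket rim at about (143,330). The tube is held straight.

```bash
python3 - <<'E'
from caps import *
c=load("w4")
print("hub",atz(c,206,319,.137)[:2],"B2",atz(c,180,250,.126)[:2],"B3",atz(c,143,330,.126)[:2])
P=cloud(c)
for n,u,v in(("hub",206,319),("B2 floor",182,240)):print(n,P[v,u])
caps(c)
q=P[(abs(P[...,2]-.126)<.003)][:,:2]; rr=np.hypot(*(q-[.529,-.254]).T); b=q[(rr>.118)&(rr<.142)]
A=np.c_[2*b,np.ones(len(b))];x=np.linalg.lstsq(A,(b**2).sum(1),rcond=None)[0];print("bowl",x[:2],np.sqrt(x[2]+x[0]**2+x[1]**2),len(b))
z=np.concatenate([cloud(load(n))[cloud(load(n))[...,2]>.2][:1] for n in("w4",)])
im=cv2.imread("pics/w4.png")[200:370,80:220]; cv2.imwrite("pics/w4c.png",cv2.resize(im,None,fx=4,fy=3.5,interpolation=cv2.INTER_CUBIC))
E
```

```text
hub [ 0.52602517 -0.25416136] B2 [ 0.45758351 -0.27717009] B3 [ 0.54504477 -0.32603838]
hub [ 0.52592728 -0.25409804  0.13719229]
B2 floor [ 0.46283474 -0.29546528  0.0693591 ]
[614. 205.] 818 z 0.081 c 0.4206 0.187 r 0.0183 mean [0.421 0.187]
[542. 208.] 437 z 0.096 c 0.4224 0.0934 r 0.0122 mean [0.4229 0.0936]
[461. 243.] 990 z 0.1112 c 0.4563 0.0035 r 0.0179 mean [0.4563 0.0034]
[565. 333.] 341 z 0.1076 c 0.5736 0.137 r 0.0416 mean [0.5658 0.1336]
[ 60. 386.] 169 z 0.0633 c 0.6667 -0.4889 r 0.0109 mean [ 0.6676 -0.4896]
bowl [ 0.52900074 -0.25632593] 0.12753589461939646 3828
```

View pics/w4c.png

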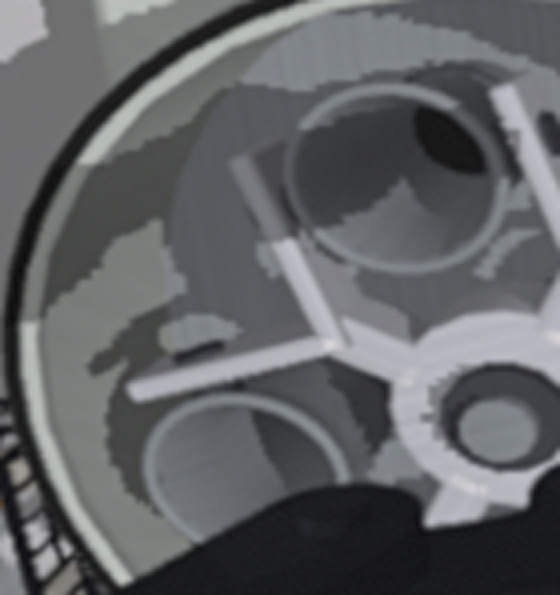

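>>> move_arm(
  plan=[
    {"delta_pos": [-0.02,-0.06,0],"turn": [0,0,0],"fingers": 0.8},
    {"delta_pos": [-0.035,-0.11,0],"turn": [0,0,0],"fingers": 0.8},
    {"delta_pos": [-0.0395,-0.137,0.02],"turn": [0,0,0],"fingers": 0.8},
    {"delta_pos": [-0.0395,-0.137,0.07],"turn": [0,0,0],"fingers": 0.8},
    {"delta_pos": [-0.0395,-0.137,0.11],"turn": [0,0,0],"fingers": 0.8},
    {"delta_pos": [-0.0395,-0.137,0.11],"turn": [0,0,0],"fingers": 0.8},
    {"delta_pos": [-0.0395,-0.137,0.11],"turn": [0,0,0],"fingers": 0.8},
  ],
)

```text
clock: 8.68
position: [0.4594, -0.2773, 0.2403]
ee_rot: [-0.001, 1.0, -0.0, 0.001]
ft_force: [0.1, -1.1, 0.6]
grip_width: 0.385
grasp_force: 40.1
```

```bash
python3 - <<'E'
from h import *
o=get_obs();print(o["clock"],o["position"],o["joint_pos"].round(2))
a=grab("side","d5.png");b=grab("scene","s5.png")
A=cv2.resize(a["color"][130:240,290:420],(780//2,330));B=cv2.resize(b["color"][130:240,340:470],(390,330))
cv2.imwrite("pics/x5.png",np.vstack([A,B])[...,::-1] if 0 else cv2.resize(np.hstack([A,B]),(800,340))[...,::-1])
E
```

```text
8.675 [ 0.45939669 -0.27733156  0.24027678] [ 0.7   0.15 -0.26  1.69  0.04  1.3   2.  ]
```

View pics/x5.png

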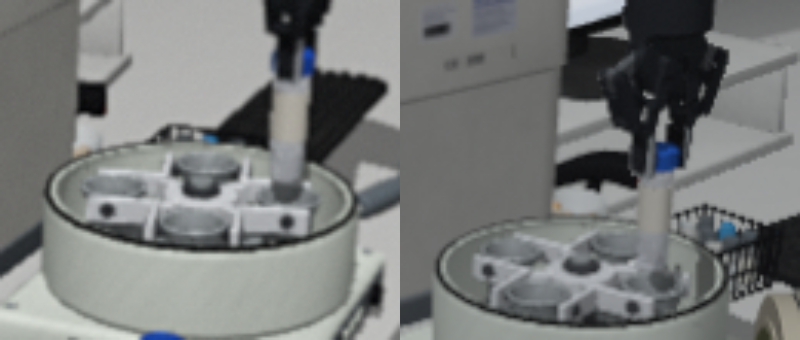

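In both views the tube hangs over the near bucket's mouth. I'll lower it.

>>> move_arm(
  plan=[
    {"delta_pos": [0.001,-0.001,0.01],"turn": [0,0,0],"fingers": 0.8},
    {"delta_pos": [0.001,-0.001,0.02],"turn": [0,0,0],"fingers": 0.8},
    {"delta_pos": [0.001,-0.001,0.03],"turn": [0,0,0],"fingers": 0.8},
    {"delta_pos": [0.001,-0.001,0.038],"turn": [0,0,0],"fingers": 0.8},
    {"delta_pos": [0.001,-0.001,0.045],"turn": [0,0,0],"fingers": 0.8},
    {"delta_pos": [0.001,-0.001,0.045],"turn": [0,0,0],"fingers": 0.8},
  ],
)

```text
clock: 9.52
position: [0.457, -0.2789, 0.1927]
ee_rot: [-0.0, 1.0, 0.0, -0.0]
ft_force: [-0.6, -0.0, -0.5]
grip_width: 0.392
grasp_force: 40.2
```

>>> move_arm(
  plan=[
    {"delta_pos": [0,0,0.01],"turn": [0,0,0],"fingers": 0.8},
    {"delta_pos": [0,0,0.018],"turn": [0,0,0],"fingers": 0.8},
    {"delta_pos": [0,0,0.025],"turn": [0,0,0],"fingers": 0.8},
    {"delta_pos": [0,0,0.027],"turn": [0,0,0],"fingers": 0.8},
    {"delta_pos": [0,0,0.027],"turn": [0,0,0],"fingers": 0.8},
  ],
)

```text
clock: 10.15
position: [0.4573, -0.279, 0.1663]
ee_rot: [-0.0, 1.0, 0.0, -0.0]
ft_force: [0.1, -0.6, -0.8]
grip_width: 0.386
grasp_force: 40.2
```

>>> move_arm(
  plan=[
    {"delta_pos": [0,0,0.001],"turn": [0,0,0],"fingers": 0.5},
    {"delta_pos": [0,0,0.001],"turn": [0,0,0],"fingers": 0.4},
    {"delta_pos": [0,0,0.001],"turn": [0,0,0],"fingers": 0.3},
    {"delta_pos": [0,0,0.001],"turn": [0,0,0],"fingers": 0.3},
    {"delta_pos": [0,0,-0.01],"turn": [0,0,0],"fingers": 0.3},
    {"delta_pos": [0,0,-0.05],"turn": [0,0,0],"fingers": 0.3},
    {"delta_pos": [0,0.04,-0.09],"turn": [0,0,0],"fingers": 0.3},
    {"delta_pos": [0,0.1,-0.1],"turn": [0,0,0],"fingers": 0.3},
    {"delta_pos": [0,0.16,-0.1],"turn": [0,0,0],"fingers": 0.2},
    {"delta_pos": [0,0.22,-0.08],"turn": [0,0,0],"fingers": 0.2},
    {"delta_pos": [0.002,0.27,-0.05],"turn": [0,0,0],"fingers": 0.2},
    {"delta_pos": [0.002,0.284,0],"turn": [0,0,0],"fingers": 0.2},
  ],
)

```text
clock: 11.65
position: [0.4564, 0.0084, 0.1677]
ee_rot: [-0.002, 1.0, -0.0, 0.003]
ft_force: [0.6, -0.8, -1.7]
grip_width: 0.806
grasp_force: 0.0
```

```bash
python3 - <<'E'
from caps import *
o=get_obs();print(o["clock"],o["position"],o["grip_width"])
caps(grab("wrist","w6.png")); caps(grab("side","d6.png"))
E
```

```text
11.65 [0.45638003 0.00837765 0.16768529] 0.8060165569614124
[615. 194.] 2404 z 0.081 c 0.4208 0.1872 r 0.018 mean [0.4209 0.1866]
[477. 200.] 1457 z 0.096 c 0.4224 0.0942 r 0.012 mean [0.4227 0.0944]
[314. 264.] 3390 z 0.1112 c 0.4557 0.0052 r 0.0176 mean [0.4554 0.0052]
[342. 244.] 182 z 0.1109 c 0.4576 0.0132 r 0.0224 mean [0.4546 0.0108]
[265. 263.] 339 z 0.1051 c 0.5737 0.145 r 0.0438 mean [0.5665 0.154 ]
[322. 297.] 211 z 0.0811 c 0.42 0.1967 r 0.0207 mean [0.4196 0.1952]
[261. 346.] 301 z 0.0811 c 0.4424 0.3883 r 0.0188 mean [0.443  0.3878]
```

View pics/d6.png

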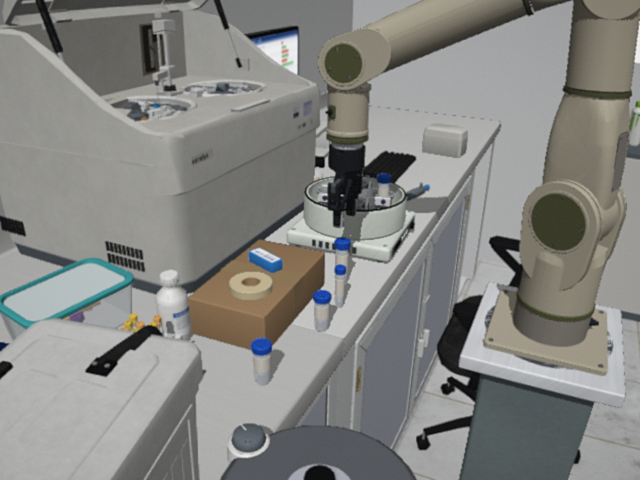

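The first tube stands upright in the near bucket, with its cap at (384,178). I'll take the second tall tube now.

>>> move_arm(
  plan=[
    {"delta_pos": [0.001,0,0.03],"turn": [0,0,0],"fingers": 0.2},
    {"delta_pos": [0.001,0,0.055],"turn": [0,0,0],"fingers": 0.2},
    {"delta_pos": [0.001,0,0.067],"turn": [0,0,0],"fingers": 0.2},
    {"delta_pos": [0.001,0,0.067],"turn": [0,0,0],"fingers": 0.5},
    {"delta_pos": [0.001,0,0.067],"turn": [0,0,0],"fingers": 0.8},
    {"delta_pos": [0.001,0,0.067],"turn": [0,0,0],"fingers": 0.8},
    {"delta_pos": [0.001,0,0.067],"turn": [0,0,0],"fingers": 0.8},
    {"delta_pos": [0.001,0,0.067],"turn": [0,0,0],"fingers": 0.8},
  ],
)

```text
clock: 12.75
position: [0.4554, 0.0048, 0.1009]
ee_rot: [-0.0, 1.0, -0.0, 0.001]
ft_force: [-0.6, -0.4, 7.7]
grip_width: 0.393
grasp_force: 40.0
```

```bash
python3 - <<'E'
from caps import *
o=get_obs();print(o["clock"],o["position"],o["grip_width"])
caps(grab("wrist","w7.png"))
E
```

```text
12.75 [0.45540777 0.00480455 0.10087637] 0.3926771396546342
[550. 229.] 3172 z 0.096 c 0.4225 0.0936 r 0.0123 mean [0.4223 0.0937]
[319. 324.] 7207 z 0.1111 c 0.4552 0.0047 r 0.0177 mean [0.4549 0.0046]
```

>>> move_arm(
  plan=[
    {"delta_pos": [0,0,-0.03],"turn": [0,0,0],"fingers": 0.8},
    {"delta_pos": [0,0,-0.08],"turn": [0,0,0],"fingers": 0.8},
    {"delta_pos": [0,0,-0.14],"turn": [0,0,0],"fingers": 0.8},
    {"delta_pos": [0,-0.02,-0.19],"turn": [0,0,0],"fingers": 0.8},
    {"delta_pos": [-0.02,-0.06,-0.22],"turn": [0,0,0],"fingers": 0.8},
    {"delta_pos": [-0.04,-0.11,-0.22],"turn": [0,0,0],"fingers": 0.8},
    {"delta_pos": [-0.07,-0.15,-0.22],"turn": [0,0,0],"fingers": 0.8},
    {"delta_pos": [-0.1,-0.19,-0.22],"turn": [0,0,0],"fingers": 0.8},
    {"delta_pos": [-0.13,-0.22,-0.22],"turn": [0,0,0],"fingers": 0.8},
    {"delta_pos": [-0.145,-0.239,-0.22],"turn": [0,0,0],"fingers": 0.8},
    {"delta_pos": [-0.145,-0.239,-0.22],"turn": [0,0,0],"fingers": 0.8},
    {"delta_pos": [-0.145,-0.239,-0.22],"turn": [0,0,0],"fingers": 0.8},
  ],
)

```text
clock: 14.3
position: [0.5991, -0.2332, 0.3198]
ee_rot: [-0.0, 1.0, 0.0, 0.0]
ft_force: [0.5, -0.1, -0.1]
grip_width: 0.394
grasp_force: 40.2
```

```bash
python3 - <<'E'
from h import *
o=get_obs();print(o["clock"],o["position"],o["joint_pos"].round(2))
grab("wrist","w8.png")
E
```

```text
14.3 [ 0.59908267 -0.23322952  0.31975986] [ 0.55  0.37 -0.35  1.27  0.12  1.53  1.79]
```

View pics/w8.png

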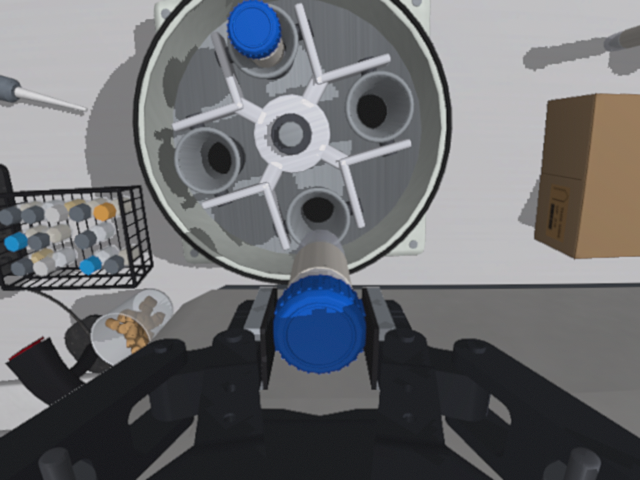

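The wrist view shows the near bucket loaded with its cap at (254,28). The empty rims are at (380,106), (208,160) and the target at (318,220); the hub is at (291,133).

```bash
python3 - <<'E'
from caps import *
c=load("w8")
for n,u,v,z in(("hub",291,133,.137),("B1",380,106,.126),("B3",208,160.5,.126),("B0",318,220,.126),("B0bore",318,209,.07)): print(n,atz(c,u,v,z)[:2].round(4))
B1=atz(c,380,106,.126)[:2];B3=atz(c,208,160.5,.126)[:2];d=B1-B3;m=(B1+B3)/2;print(np.linalg.norm(d),m,np.arctan2(d[1],d[0])-np.pi/2)
caps(c)
P=cloud(c);print(P[209,318],P[133,291])
E
```

```text
hub [ 0.5296 -0.256 ]
B1 [ 0.508 -0.184]
B3 [ 0.5516 -0.3273]
B0 [ 0.603  -0.2345]
B0bore [ 0.6039 -0.2347]
0.14983078458537716 [ 0.52978978 -0.25562881] 0.29517073321017717
[254.  28.] 2465 z 0.1771 c 0.4619 -0.2773 r 0.0182 mean [ 0.4615 -0.2773]
[ 16. 242.] 296 z 0.0632 c 0.6425 -0.574 r 0.0105 mean [ 0.6415 -0.5744]
[ 90. 265.] 269 z 0.063 c 0.6687 -0.4895 r 0.0098 mean [ 0.6686 -0.49  ]
[ 0.60461548 -0.23469452  0.06596272] [ 0.52961307 -0.25594943  0.13714886]
```

>>> move_arm(
  plan=[
    {"delta_pos": [-0.002,-0.001,0.04],"turn": [0,0,0],"fingers": 0.8},
    {"delta_pos": [-0.002,-0.001,0.07],"turn": [0,0,0],"fingers": 0.8},
    {"delta_pos": [-0.002,-0.001,0.085],"turn": [0,0,0],"fingers": 0.8},
    {"delta_pos": [-0.002,-0.001,0.095],"turn": [0,0,0],"fingers": 0.8},
    {"delta_pos": [-0.002,-0.001,0.105],"turn": [0,0,0],"fingers": 0.8},
    {"delta_pos": [-0.002,-0.001,0.115],"turn": [0,0,0],"fingers": 0.8},
    {"delta_pos": [-0.002,-0.001,0.125],"turn": [0,0,0],"fingers": 0.8},
    {"delta_pos": [-0.002,-0.001,0.125],"turn": [0,0,0],"fingers": 0.8},
  ],
)

```text
clock: 15.35
position: [0.6008, -0.2349, 0.1934]
ee_rot: [-0.0, 1.0, 0.0, -0.001]
ft_force: [0.1, 0.1, -0.5]
grip_width: 0.391
grasp_force: 40.2
```

>>> move_arm(
  plan=[
    {"delta_pos": [0,0,0.009],"turn": [0,0,0],"fingers": 0.8},
    {"delta_pos": [0,0,0.018],"turn": [0,0,0],"fingers": 0.8},
    {"delta_pos": [0,0,0.023],"turn": [0,0,0],"fingers": 0.8},
    {"delta_pos": [0,0,0.025],"turn": [0,0,0],"fingers": 0.8},
    {"delta_pos": [0,0,0.025],"turn": [0,0,0],"fingers": 0.8},
  ],
)

```text
clock: 15.98
position: [0.6013, -0.235, 0.1693]
ee_rot: [-0.0, 1.0, -0.0, 0.0]
ft_force: [0.4, 0.5, -1.0]
grip_width: 0.388
grasp_force: 40.2
```

>>> move_arm(
  plan=[
    {"delta_pos": [0,0,0.0025],"turn": [0,0,0],"fingers": 0.8},
    {"delta_pos": [0,0,0.0025],"turn": [0,0,0],"fingers": 0.5},
    {"delta_pos": [0,0,0.0025],"turn": [0,0,0],"fingers": 0.4},
    {"delta_pos": [0,0,0.0025],"turn": [0,0,0],"fingers": 0.3},
    {"delta_pos": [0,0,0.0025],"turn": [0,0,0],"fingers": 0.3},
    {"delta_pos": [0,0,-0.02],"turn": [0,0,0],"fingers": 0.3},
    {"delta_pos": [0,0,-0.06],"turn": [0,0,0],"fingers": 0.3},
    {"delta_pos": [0.03,0.03,-0.09],"turn": [0,0,0],"fingers": 0.3},
    {"delta_pos": [0.06,0.08,-0.1],"turn": [0,0,0],"fingers": 0.3},
    {"delta_pos": [0.09,0.13,-0.1],"turn": [0,0,0],"fingers": 0.2},
    {"delta_pos": [0.12,0.18,-0.1],"turn": [0,0,0],"fingers": 0.2},
    {"delta_pos": [0.14,0.23,-0.1],"turn": [0,0,0],"fingers": 0.2},
  ],
)

```text
clock: 17.48
position: [0.46, -0.0036, 0.2696]
ee_rot: [0.0, 1.0, -0.0, 0.0]
ft_force: [0.5, 2.1, 0.6]
grip_width: 0.8
grasp_force: 0.0
```

```bash
python3 - <<'E'
from caps import *
o=get_obs();print(o["clock"],o["position"],o["grip_width"])
grab("wrist","w9.png"); b=grab("scene","s9.png"); a=grab("side","d9.png")
A=cv2.resize(a["color"][130:250,290:420],(390,360));B=cv2.resize(b["color"][140:260,340:470],(390,360))
cv2.imwrite("pics/x9.png",np.hstack([A,B])[...,::-1])
E
```

```text
17.475 [ 0.45997892 -0.00364002  0.26962045] 0.799923980637956
```

View pics/x9.png

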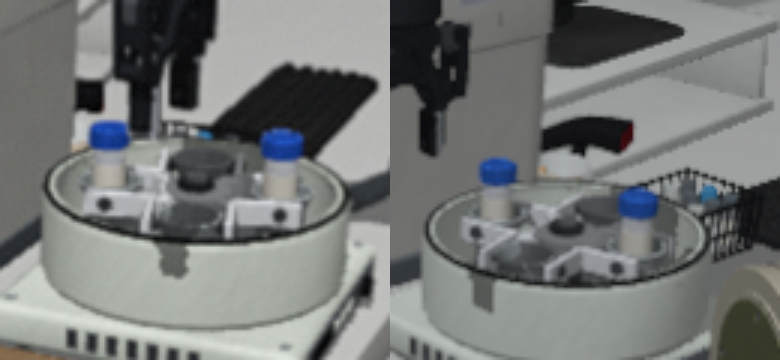

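Both tall tubes stand upright and opposite each other. Now short one.

>>> move_arm(
  plan=[
    {"delta_pos": [0.02,0.06,0],"turn": [0,0,0],"fingers": 0.2},
    {"delta_pos": [0.035,0.12,0.02],"turn": [0,0,0],"fingers": 0.2},
    {"delta_pos": [0.0415,0.17,0.05],"turn": [0,0,0],"fingers": 0.2},
    {"delta_pos": [0.0415,0.196,0.1],"turn": [0,0,0],"fingers": 0.2},
    {"delta_pos": [0.0415,0.196,0.13],"turn": [0,0,0],"fingers": 0.2},
    {"delta_pos": [0.0415,0.196,0.13],"turn": [0,0,0],"fingers": 0.2},
  ],
)

```text
clock: 18.38
position: [0.4189, 0.19, 0.1376]
ee_rot: [0.0, 1.0, -0.0, -0.002]
ft_force: [0.1, -0.1, 0.2]
grip_width: 0.8
grasp_force: 0.0
```

```bash
python3 - <<'E'
from caps import *
o=get_obs();print(o["clock"],o["position"],o["grip_width"])
caps(grab("wrist","w10.png"))
E
```

```text
18.375 [0.4188546  0.18995889 0.13761494] 0.7999264066576334
[320. 269.] 3307 z 0.0812 c 0.4202 0.1901 r 0.0177 mean [0.4198 0.1903]
[137. 281.] 1818 z 0.0961 c 0.4213 0.0976 r 0.012 mean [0.4215 0.0978]
[629. 305.] 1063 z 0.0803 c 0.4448 0.3732 r 0.017 mean [0.4458 0.3692]
```

>>> move_arm(
  plan=[
    {"delta_pos": [0,0.001,0.03],"turn": [0,0,0],"fingers": 0.2},
    {"delta_pos": [0,0.001,0.055],"turn": [0,0,0],"fingers": 0.2},
    {"delta_pos": [0,0.001,0.062],"turn": [0,0,0],"fingers": 0.3},
    {"delta_pos": [0,0.001,0.062],"turn": [0,0,0],"fingers": 0.5},
    {"delta_pos": [0,0.001,0.062],"turn": [0,0,0],"fingers": 0.8},
    {"delta_pos": [0,0.001,0.062],"turn": [0,0,0],"fingers": 0.8},
    {"delta_pos": [0,0.001,0.062],"turn": [0,0,0],"fingers": 0.8},
    {"delta_pos": [0,0.001,0.062],"turn": [0,0,0],"fingers": 0.8},
  ],
)

```text
clock: 19.42
position: [0.4209, 0.1922, 0.0788]
ee_rot: [0.0, 1.0, 0.0, 0.001]
ft_force: [0.5, -1.1, 7.3]
grip_width: 0.386
grasp_force: 39.7
```

```bash
python3 - <<'E'
from caps import *
o=get_obs();print(o["clock"],o["position"],o["grip_width"],o["ft_force"])
caps(grab("wrist","w11.png"))
E
```

```text
19.425 [0.4208884  0.19219734 0.07882744] 0.38635734995512794 [ 0.51465922 -1.07257891  7.31556225]
[319. 314.] 6275 z 0.0812 c 0.4196 0.1918 r 0.0179 mean [0.4193 0.1919]
[ 57. 334.] 3290 z 0.096 c 0.4206 0.0984 r 0.0124 mean [0.4211 0.0985]
```

View pics/w11.png

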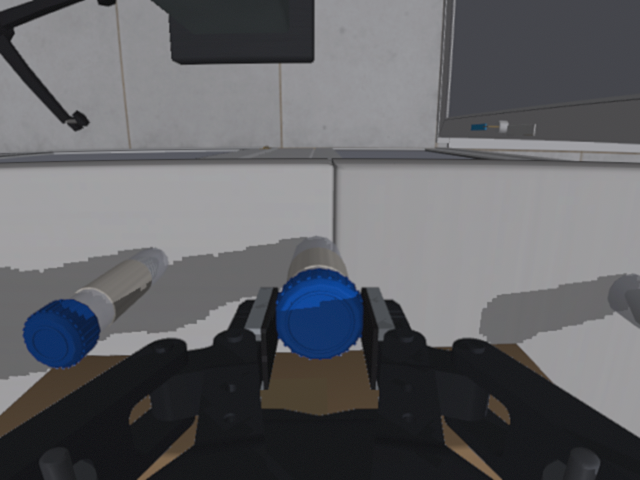

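Short cap firmly gripped, at (319,314). I'll carry it to the left bucket.

>>> move_arm(
  plan=[
    {"delta_pos": [0,0,-0.03],"turn": [0,0,0],"fingers": 0.8},
    {"delta_pos": [0,0,-0.08],"turn": [0,0,0],"fingers": 0.8},
    {"delta_pos": [0,-0.02,-0.14],"turn": [0,0,0],"fingers": 0.8},
    {"delta_pos": [0,-0.06,-0.18],"turn": [0,0,0],"fingers": 0.8},
    {"delta_pos": [0,-0.11,-0.2],"turn": [0,0,0],"fingers": 0.8},
    {"delta_pos": [-0.02,-0.17,-0.2],"turn": [0,0,0],"fingers": 0.8},
    {"delta_pos": [-0.04,-0.23,-0.2],"turn": [0,0,0],"fingers": 0.8},
    {"delta_pos": [-0.06,-0.28,-0.2],"turn": [0,0,0],"fingers": 0.8},
    {"delta_pos": [-0.075,-0.33,-0.2],"turn": [0,0,0],"fingers": 0.8},
    {"delta_pos": [-0.087,-0.365,-0.2],"turn": [0,0,0],"fingers": 0.8},
    {"delta_pos": [-0.087,-0.376,-0.2],"turn": [0,0,0],"fingers": 0.8},
    {"delta_pos": [-0.087,-0.376,-0.2],"turn": [0,0,0],"fingers": 0.8},
  ],
)

```text
clock: 20.98
position: [0.5066, -0.184, 0.2776]
ee_rot: [0.0, 1.0, 0.0, 0.0]
ft_force: [-0.1, 0.5, -0.8]
grip_width: 0.386
grasp_force: 40.1
```

```bash
python3 - <<'E'
from caps import *
o=get_obs();print(o["clock"],o["position"],o["grip_width"],o["ft_force"])
caps(grab("wrist","w12.png"))
E
```

```text
20.975 [ 0.50655517 -0.18397169  0.27763453] 0.38600238224836375 [-0.06657327  0.49206272 -0.77709882]
[635. 124.] 174 z 0.0911 c 0.4248 0.0858 r 0.0098 mean [0.4253 0.0843]
[170. 171.] 2806 z 0.1771 c 0.4602 -0.2767 r 0.0179 mean [ 0.46   -0.2767]
[ 41. 357.] 298 z 0.0632 c 0.667 -0.4899 r 0.0105 mean [ 0.6678 -0.4895]
```

View pics/w12.png

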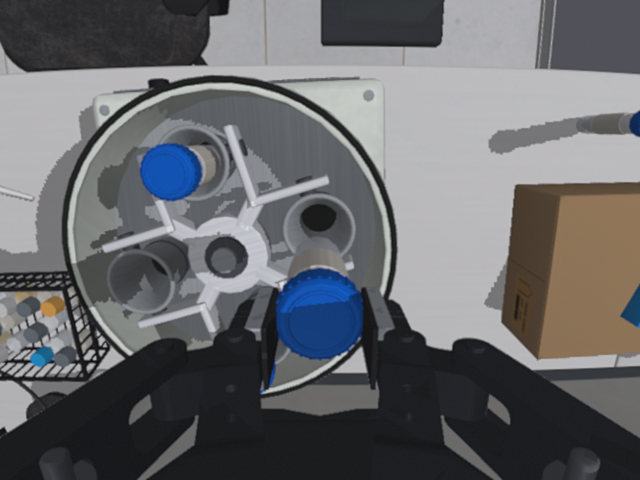

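The left bucket rim is at (319.5,227), in line with the held tube (320). The hub is at (226,257) and the right bucket at (142,279).

```bash
python3 - <<'E'
from h import *
c=load("w12")
for n,u,v,z in(("hub",226,257,.137),("B1",319.5,227,.126),("B3",142,279,.126)): print(n,atz(c,u,v,z)[:2].round(4))
E
```

```text
hub [ 0.5273 -0.2544]
B1 [ 0.5068 -0.184 ]
B3 [ 0.5495 -0.3271]
```

>>> move_arm(
  plan=[
    {"delta_pos": [-0.001,0,0.03],"turn": [0,0,0],"fingers": 0.8},
    {"delta_pos": [-0.001,0,0.06],"turn": [0,0,0],"fingers": 0.8},
    {"delta_pos": [-0.001,0,0.07],"turn": [0,0,0],"fingers": 0.8},
    {"delta_pos": [-0.001,0,0.08],"turn": [0,0,0],"fingers": 0.8},
    {"delta_pos": [-0.001,0,0.09],"turn": [0,0,0],"fingers": 0.8},
    {"delta_pos": [-0.001,0,0.1],"turn": [0,0,0],"fingers": 0.8},
    {"delta_pos": [-0.001,0,0.105],"turn": [0,0,0],"fingers": 0.8},
    {"delta_pos": [-0.001,0,0.105],"turn": [0,0,0],"fingers": 0.8},
  ],
)

```text
clock: 22.02
position: [0.5076, -0.184, 0.1721]
ee_rot: [-0.0, 1.0, 0.0, -0.0]
ft_force: [0.3, 0.5, -0.1]
grip_width: 0.387
grasp_force: 40.1
```

>>> move_arm(
  plan=[
    {"delta_pos": [0,0,0.01],"turn": [0,0,0],"fingers": 0.8},
    {"delta_pos": [0,0,0.019],"turn": [0,0,0],"fingers": 0.8},
    {"delta_pos": [0,0,0.0245],"turn": [0,0,0],"fingers": 0.8},
    {"delta_pos": [0,0,0.0265],"turn": [0,0,0],"fingers": 0.8},
    {"delta_pos": [0,0,0.0265],"turn": [0,0,0],"fingers": 0.8},
  ],
)

```text
clock: 22.65
position: [0.5078, -0.184, 0.1458]
ee_rot: [-0.0, 1.0, -0.0, 0.0]
ft_force: [-0.9, -1.1, -1.0]
grip_width: 0.384
grasp_force: 40.1
```

>>> move_arm(
  plan=[
    {"delta_pos": [0,0,0.001],"turn": [0,0,0],"fingers": 0.5},
    {"delta_pos": [0,0,0.001],"turn": [0,0,0],"fingers": 0.4},
    {"delta_pos": [0,0,0.001],"turn": [0,0,0],"fingers": 0.35},
    {"delta_pos": [0,0,0.001],"turn": [0,0,0],"fingers": 0.35},
    {"delta_pos": [0,0,-0.02],"turn": [0,0,0],"fingers": 0.35},
    {"delta_pos": [0,0,-0.07],"turn": [0,0,0],"fingers": 0.3},
    {"delta_pos": [0,0.03,-0.11],"turn": [0,0,0],"fingers": 0.3},
    {"delta_pos": [0.01,0.09,-0.12],"turn": [0,0,0],"fingers": 0.2},
    {"delta_pos": [0.03,0.15,-0.12],"turn": [0,0,0],"fingers": 0.2},
    {"delta_pos": [0.05,0.21,-0.12],"turn": [0,0,0],"fingers": 0.2},
    {"delta_pos": [0.066,0.27,-0.12],"turn": [0,0,0],"fingers": 0.2},
    {"delta_pos": [0.066,0.33,-0.12],"turn": [0,0,0],"fingers": 0.2},
  ],
)

```text
clock: 24.15
position: [0.4407, 0.1476, 0.2663]
ee_rot: [0.0, 1.0, -0.001, 0.001]
ft_force: [1.6, -0.6, 0.4]
grip_width: 0.806
grasp_force: 0.0
```

>>> move_arm(
  plan=[
    {"delta_pos": [0,0.06,0],"turn": [0,0,0],"fingers": 0.2},
    {"delta_pos": [0,0.12,0],"turn": [0,0,0],"fingers": 0.2},
    {"delta_pos": [0,0.18,0.03],"turn": [0,0,0],"fingers": 0.2},
    {"delta_pos": [0,0.22,0.07],"turn": [0,0,0],"fingers": 0.2},
    {"delta_pos": [0,0.235,0.12],"turn": [0,0,0],"fingers": 0.2},
    {"delta_pos": [0,0.235,0.13],"turn": [0,0,0],"fingers": 0.2},
    {"delta_pos": [0,0.235,0.13],"turn": [0,0,0],"fingers": 0.2},
  ],
)

```text
clock: 25.02
position: [0.4421, 0.3802, 0.1364]
ee_rot: [0.0, 1.0, -0.0, 0.0]
ft_force: [0.8, -0.5, 0.1]
grip_width: 0.803
grasp_force: 0.0
```

```bash
python3 - <<'E'
from caps import *
o=get_obs();print(o["clock"],o["position"],o["grip_width"],o["ft_force"])
caps(grab("wrist","w13.png")); caps(grab("side","d13.png"))
E
```

```text
25.025 [0.44210557 0.3802462  0.13636374] 0.8030535203888438 [ 0.82804206 -0.50939301  0.06936685]
[326. 270.] 3315 z 0.0812 c 0.4438 0.3835 r 0.0177 mean [0.4435 0.3834]
[261. 346.] 300 z 0.0812 c 0.4428 0.3887 r 0.0191 mean [0.4427 0.3878]
```

View pics/d13.png

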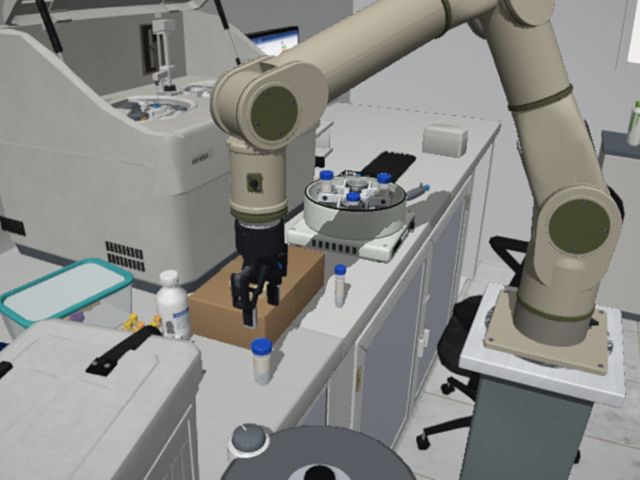

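Three tubes sit in the rotor (caps at (327,176), (384,178), (353,199)), the slim tube is untouched and short_b is below the gripper.

>>> move_arm(
  plan=[
    {"delta_pos": [-0.001,0.0035,0.02],"turn": [0,0,0],"fingers": 0.2},
    {"delta_pos": [-0.001,0.0035,0.05],"turn": [0,0,0],"fingers": 0.2},
    {"delta_pos": [-0.001,0.0035,0.06],"turn": [0,0,0],"fingers": 0.3},
    {"delta_pos": [-0.001,0.0035,0.06],"turn": [0,0,0],"fingers": 0.5},
    {"delta_pos": [-0.001,0.0035,0.06],"turn": [0,0,0],"fingers": 0.8},
    {"delta_pos": [-0.001,0.0035,0.06],"turn": [0,0,0],"fingers": 0.8},
    {"delta_pos": [-0.001,0.0035,0.06],"turn": [0,0,0],"fingers": 0.8},
    {"delta_pos": [-0.001,0.0035,0.06],"turn": [0,0,0],"fingers": 0.8},
  ],
)

```text
clock: 26.12
position: [0.4431, 0.3849, 0.0767]
ee_rot: [-0.0, 1.0, 0.0, 0.001]
ft_force: [-0.1, -1.3, 6.1]
grip_width: 0.383
grasp_force: 40.2
```

```bash
python3 - <<'E'
from caps import *
o=get_obs();print(o["clock"],o["position"],o["grip_width"],o["ft_force"],o["joint_pos"].round(2))
caps(grab("wrist","w14.png"))
E
```

```text
26.125 [0.44314527 0.38490738 0.07671651] 0.38301992451958106 [-0.07948405 -1.30904101  6.05731443] [-0.17  0.52 -0.78  1.71  0.41  1.08  0.49]
[319. 320.] 6377 z 0.0812 c 0.4432 0.3845 r 0.0178 mean [0.443  0.3846]
```

>>> move_arm(
  plan=[
    {"delta_pos": [0,0,-0.03],"turn": [0,0,0],"fingers": 0.8},
    {"delta_pos": [0,0,-0.08],"turn": [0,0,0],"fingers": 0.8},
    {"delta_pos": [0,-0.02,-0.14],"turn": [0,0,0],"fingers": 0.8},
    {"delta_pos": [0,-0.07,-0.19],"turn": [0,0,0],"fingers": 0.8},
    {"delta_pos": [0,-0.13,-0.22],"turn": [0,0,0],"fingers": 0.8},
    {"delta_pos": [0,-0.19,-0.22],"turn": [0,0,0],"fingers": 0.8},
    {"delta_pos": [0,-0.25,-0.22],"turn": [0,0,0],"fingers": 0.8},
    {"delta_pos": [0,-0.31,-0.22],"turn": [0,0,0],"fingers": 0.8},
    {"delta_pos": [-0.01,-0.37,-0.22],"turn": [0,0,0],"fingers": 0.8},
    {"delta_pos": [-0.03,-0.43,-0.22],"turn": [0,0,0],"fingers": 0.8},
    {"delta_pos": [-0.05,-0.49,-0.22],"turn": [0,0,0],"fingers": 0.8},
    {"delta_pos": [-0.06,-0.54,-0.22],"turn": [0,0,0],"fingers": 0.8},
  ],
)

```text
clock: 27.68
position: [0.503, -0.1577, 0.2957]
ee_rot: [0.0, 1.0, -0.0, 0.0]
ft_force: [1.7, 0.9, 0.0]
grip_width: 0.39
grasp_force: 40.0
```

>>> move_arm(
  plan=[
    {"delta_pos": [-0.02,-0.06,0],"turn": [0,0,0],"fingers": 0.8},
    {"delta_pos": [-0.035,-0.11,0],"turn": [0,0,0],"fingers": 0.8},
    {"delta_pos": [-0.045,-0.15,0],"turn": [0,0,0],"fingers": 0.8},
    {"delta_pos": [-0.048,-0.172,0],"turn": [0,0,0],"fingers": 0.8},
    {"delta_pos": [-0.048,-0.172,0],"turn": [0,0,0],"fingers": 0.8},
    {"delta_pos": [-0.048,-0.172,0],"turn": [0,0,0],"fingers": 0.8},
  ],
)

```text
clock: 28.42
position: [0.551, -0.3263, 0.2959]
ee_rot: [-0.001, 1.0, 0.0, 0.0]
ft_force: [1.1, 0.6, -1.0]
grip_width: 0.39
grasp_force: 40.0
```

```bash
python3 - <<'E'
from caps import *
o=get_obs();print(o["clock"],o["position"],o["grip_width"],o["ft_force"],o["joint_pos"].round(2))
caps(grab("wrist","w15.png"))
E
```

```text
28.425 [ 0.55096387 -0.32629758  0.29585271] 0.3899038378884161 [ 1.05549452  0.57760191 -1.02942419] [ 0.73  0.37 -0.36  1.32  0.13  1.48  1.95]
[395.  99.] 2616 z 0.1771 c 0.4613 -0.2786 r 0.0179 mean [ 0.461  -0.2786]
[505. 171.] 1890 z 0.1471 c 0.5085 -0.1878 r 0.0183 mean [ 0.5084 -0.1879]
[442. 303.] 1976 z 0.177 c 0.602 -0.236 r 0.0182 mean [ 0.6019 -0.236 ]
[ 87. 291.] 319 z 0.063 c 0.6413 -0.575 r 0.0101 mean [ 0.6414 -0.5752]
[167. 315.] 290 z 0.0632 c 0.6681 -0.49 r 0.0104 mean [ 0.6682 -0.4904]
```

View pics/w15.png

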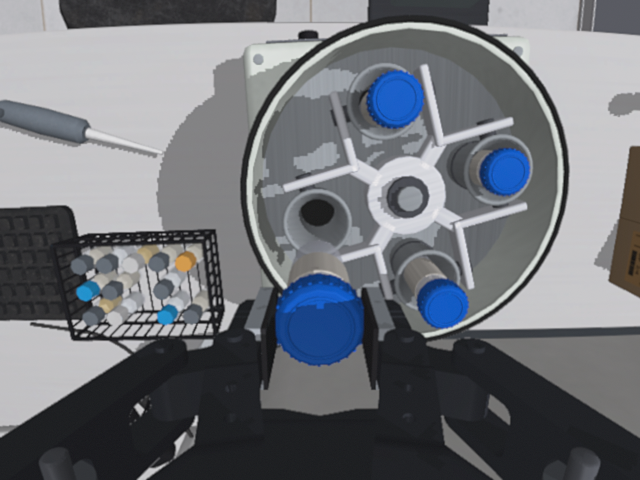

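The three loaded caps read 177, 147 and 177 mm, so those tubes are fully down. The last rim at (318.5,222) is in line with the held tube.

>>> move_arm(
  plan=[
    {"delta_pos": [0,-0.0005,0.04],"turn": [0,0,0],"fingers": 0.8},
    {"delta_pos": [0,-0.0005,0.075],"turn": [0,0,0],"fingers": 0.8},
    {"delta_pos": [0,-0.0005,0.09],"turn": [0,0,0],"fingers": 0.8},
    {"delta_pos": [0,-0.0005,0.1],"turn": [0,0,0],"fingers": 0.8},
    {"delta_pos": [0,-0.0005,0.11],"turn": [0,0,0],"fingers": 0.8},
    {"delta_pos": [0,-0.0005,0.12],"turn": [0,0,0],"fingers": 0.8},
    {"delta_pos": [0,-0.0005,0.126],"turn": [0,0,0],"fingers": 0.8},
    {"delta_pos": [0,-0.0005,0.126],"turn": [0,0,0],"fingers": 0.8},
  ],
)

```text
clock: 29.48
position: [0.5506, -0.328, 0.1695]
ee_rot: [-0.0, 1.0, 0.0, -0.0]
ft_force: [0.0, -0.1, -0.9]
grip_width: 0.387
grasp_force: 40.0
```

>>> move_arm(
  plan=[
    {"delta_pos": [0,0,0.01],"turn": [0,0,0],"fingers": 0.8},
    {"delta_pos": [0,0,0.019],"turn": [0,0,0],"fingers": 0.8},
    {"delta_pos": [0,0,0.024],"turn": [0,0,0],"fingers": 0.8},
    {"delta_pos": [0,0,0.026],"turn": [0,0,0],"fingers": 0.8},
    {"delta_pos": [0,0,0.026],"turn": [0,0,0],"fingers": 0.8},
  ],
)

```text
clock: 30.1
position: [0.5508, -0.328, 0.1438]
ee_rot: [-0.0, 1.0, -0.0, 0.0]
ft_force: [-0.0, -0.0, -1.2]
grip_width: 0.389
grasp_force: 40.1
```

Release and back off, then check.

>>> move_arm(
  plan=[
    {"delta_pos": [0,0,0.001],"turn": [0,0,0],"fingers": 0.5},
    {"delta_pos": [0,0,0.001],"turn": [0,0,0],"fingers": 0.4},
    {"delta_pos": [0,0,0.001],"turn": [0,0,0],"fingers": 0.35},
    {"delta_pos": [0,0,0.001],"turn": [0,0,0],"fingers": 0.35},
    {"delta_pos": [0,0,-0.02],"turn": [0,0,0],"fingers": 0.35},
    {"delta_pos": [0,0,-0.07],"turn": [0,0,0],"fingers": 0.3},
    {"delta_pos": [0,0,-0.12],"turn": [0,0,0],"fingers": 0.3},
    {"delta_pos": [0,0,-0.17],"turn": [0,0,0],"fingers": 0.3},
    {"delta_pos": [0,0,-0.2],"turn": [0,0,0],"fingers": 0.3},
    {"delta_pos": [0,0,-0.2],"turn": [0,0,0],"fingers": 0.3},
    {"delta_pos": [0,0,-0.2],"turn": [0,0,0],"fingers": 0.3},
    {"delta_pos": [0,0,-0.2],"turn": [0,0,0],"fingers": 0.3},
  ],
)

```text
clock: 31.6
position: [0.5504, -0.3279, 0.3424]
ee_rot: [-0.0, 1.0, 0.0, -0.001]
ft_force: [0.2, -1.0, -0.3]
grip_width: 0.697
grasp_force: 0.0
```

```bash
python3 - <<'E'
from caps import *
o=get_obs();print(o["clock"],o["position"],o["ft_force"])
caps(grab("wrist","w16.png")); print("side"); caps(grab("side","d16.png"))
E
```

```text
31.6 [ 0.55039859 -0.3279171   0.34244033] [ 0.22418924 -0.99608893 -0.26543111]
[385. 106.] 1837 z 0.1771 c 0.461 -0.2786 r 0.018 mean [ 0.4611 -0.2787]
[482. 167.] 1395 z 0.1471 c 0.5083 -0.1876 r 0.018 mean [ 0.5084 -0.1877]
[318. 217.] 1270 z 0.1473 c 0.5525 -0.3294 r 0.0177 mean [ 0.5524 -0.3293]
[428. 281.] 1379 z 0.1772 c 0.6023 -0.2362 r 0.0182 mean [ 0.6018 -0.2354]
[111. 277.] 241 z 0.0631 c 0.6407 -0.5751 r 0.0102 mean [ 0.6415 -0.5753]
[183. 299.] 219 z 0.0632 c 0.6678 -0.4905 r 0.01 mean [ 0.6684 -0.4907]
side
[265. 263.] 335 z 0.1052 c 0.5741 0.1475 r 0.0439 mean [0.5648 0.155 ]
```

View pics/w16.png

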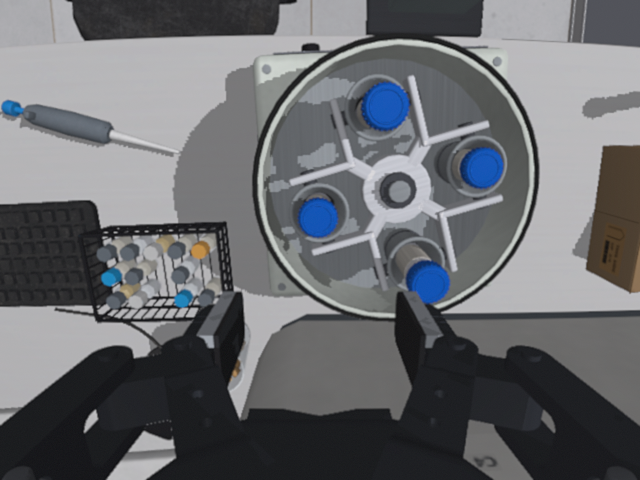

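All four caps are seated at the right heights: talls at (385,106) and (428,281), shorts at (482,167) and (318,217), each opposite its twin. The arm is clear of everything, so I'm handing in.

```bash
python3 -c "
from workcell import hand_in
print(hand_in())"
```

```text
the job is handed in; nothing more can be done
None
```

The job is handed in: all four tubes are fully down in the rotor buckets, talls opposite each other and shorts opposite each other, and I left the slim tube where it stood; the run took about 32 s, and no verdict came back.

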